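Slide a painted test panel out over the ledge to show its edge in the mirror

ROBOT

A 7-joint arm with a two-finger parallel gripper is mounted at the origin on the work surface. World frame = base frame: x ahead of the robot, y to its left, z up, the work surface at z = 0. Lengths are in m, angles in rad, forces in N, time in s.
With the tool pointing down it reaches from about 0.425 to 0.875 m from the base axis. Payload 4.7 kg.
Tool frame: the origin (TCP) lies on the centre line of the jaws, within the pads' length; the fingertips stand ahead of it and the grasp point (between the pads) lies 8 mm behind it (ctrl.finger_overhang is the x of the fingertips in the tool frame, in m); x points along the fingers, z is the direction in which the jaws open and shut, and the axes are right-handed (so a half turn about x gives the same grasp; the last joint's range is limited). The gripper opens to 87 mm and grips with 3 to 60 N. Pads are 19 mm wide; open, the fingers measure 117 mm over their backs; the gripper's body (75 mm by 190 mm) begins 51 mm behind the grasp point.
Start: joints at [1.199, 0.321, -0.07, 1.45, 0.023, 1.371, -0.057], TCP at [0.245, -0.602, 0.198] pointing down, gripper open.
Joint ranges: [-2.86, 2.86], [-0.3, 2.09], [-1.38, 1.24], [0.06, 2.45], [-1.56, 4.7], [0.09, 2.05], [-2.69, 2.69]. Speed limits (rad/s): [2.57, 2.57, 3.14, 3.14, 3.14, 3.14, 3.14].

INTERFACE

Orientations are given as a rotation vector (axis times angle).
In Python, from bench import readout, viewer, job, nets, ctrl gives the robot as it stands.
- The arm moves only by the shell command python3 -m creep 'ROWS' [FORCE]. ROWS is JSON, a list of rows, each an object with "linear": the shift along the tool's x, y, z in m, a list of three; "twist": the turn, a rotation vector about the tool's x, y, z in degrees, a list of three; "fingers": the gripper's target within -1 to 1 (shut at 1, half-way at 0, fully open at -1). A call has 1 to 8 rows; each row is the pose to reach, as a shift and turn from the pose commanded when the call began, along the tool's axes at that moment; what a row does not reach only later rows make up. A row lasts 1/12 s, in which the tool goes at most 41.7 mm and 7.16 degrees, less where a joint would pass 70% of its speed; a pose out of reach is approached as far as the arm can. A call with a gripper value outside its range is refused whole. The fingers move at their own pace and stop on an object; FORCE is the grip in N (left out, the last holds). Time passes only in rows, so rows that repeat a pose let the fingers close. It gives the time, the measured TCP pose, the force and the opening at its end, in the units of the state.
- readout.get_state(): the state, without advancing time (a new reading comes with each control period).
- viewer.get_image(name): name is "side" or "top"; returns (picture, depth): 480x640x3 uint8, red, green, blue; 480x640 float32, m along the optical axis (not along the pixel's ray), 0 where there is no reading.
- viewer.camera_params(name): a dict with "K" (3x3 intrinsics, pixels), "k1" (the pictures are not rectified: a ray, as slopes to the right and down, at radius r is drawn at 1 + k1 r^2 times it, then the intrinsics apply), "cam_to_world" (4x4, takes a point from camera to world coordinates). Camera axes: x right, y down, z forward; pixel columns grow to the right and rows downward; lengths in m; the calibration is good to about 2 mm. A picture is of the moment at which its call begins. camera_params takes no time and is no camera call.
- job.close_job(): hands the job in, once; it reports no verdict.
Trained networks look in the newest picture that a camera, given by its name, has taken for a name from the list of things; names that differ only in an ending like _2 or _b are one class to them, and where a whole thing is asked for, a point or a joint stands for the part that bears it (a point fixed in the world has none). Each returns a list of dicts, best first, with "conf" (0 to 1); they miss things now and then, are a little off and sometimes report something else, mostly with a low value. They report only what shows in the picture. A call takes as long as a camera call. They do not tell look-alikes from the thing itself.
- nets.boxes_of(camera, label): "centre" ([x, y, z] in m, in world coordinates, good to about 4 mm: the middle of the surface that is visible of it).
- nets.place_of(camera, label): "centre" ([x, y, z] in m, in world coordinates, good to about 4 mm: a listed point, or the origin of a listed thing).
The state is a dict: "time": time; "joint_positions": joint angles; "qd": joint speeds; "joint_torque": joint torques, N m; "position": TCP position; "tool_rot": TCP orientation; "ft_force": force on the tool from outside, world axes, zero at the start; "torque": the same for the moment, N m; "grip_width": opening from 0.0 (shut) to 1.0 (fully open).
Only numpy, scipy, OpenCV 4.12 (cv2) and the standard library are available. Lean on these libraries where they do the work, as an engineer would, in place of code of your own. Each camera call takes 0.05 s, during which the arm holds its last target.

TASK

Push the thin painted test panel along the grey viewing ledge, towards the end where the little round mirror stands, until about 35 mm of it (a quarter of its length) sticks out past that end of the ledge and its edge can be seen in the mirror. Only push it with the fingertips: it must not be picked up or tipped, and it should finish lying flat and straight along the ledge, not hanging over the ledge's front. Leave the mirror, the jar and the other things on the table where they stand, and take the hand away at the end.

Things in the scene. Friction and masses are not known exactly. Their poses are not given: they have to be found in the camera images.
- ledge: The viewing ledge: a grey block fixed to the table, 150 mm deep (its x) and 260 mm long (its y), flat top 60 mm above the table. Along its far (+x) side a rail 12 mm wide stands 10 mm above the top, covering x from +63 to +75 mm; the rest of the top is bare. Both ends (y = +130 and -130 mm) and the front (x = -75 mm) are open. Origin: centre of its underside, on the table. It is turned up to 0.25 rad from one start to the next.
- panel: The test panel: a flat loose wooden plate with a pale painted top and four patches, 80 mm wide (its x), 140 mm long (its y), 6 mm thick, about 80 g, lying on the ledge with its length roughly along the ledge's. Slides with ordinary friction. Origin: centre of its underside.
- mirror: The mirror: a round double-faced mirror 74 mm across, upright on a round foot 64 mm across, 111 mm tall in all. It stands on the table off one end of the ledge, 220 to 250 mm from the ledge's middle; at which end differs from start to start. Origin: centre of the underside of its foot. Must not be moved.
- jar: A closed jar, 60 mm across, 85 mm tall, standing off the other end of the ledge in the same way. Origin: centre of its underside. Must not be moved.
- vial: Small amber bottle, 32 mm across, 75 mm tall; stands on the table; a bystander. Origin: centre of its underside.
- loupe: Black eye loupe, 38 mm across, 36 mm tall; stands on the table; a bystander. Origin: centre of its underside.
- spatula: Broad flat spatula with a wooden handle, lying flat, 180 mm long; a bystander on the table.
- dish: White bowl, 68 mm across, 28 mm tall; stands on the table; a bystander. Origin: centre of its underside.
- weight: Brass cylinder weight, 40 mm across, 35 mm tall; stands on the table; a bystander. Origin: centre of its underside.
- wedge_block: Small wooden block, 30 x 60 mm, 22 mm tall; stands on the table; a bystander. Origin: centre of its underside.
There are look-alikes about, which are no part of the job. Of the things that look like the panel, the middle-sized one is meant.

How it is judged:
By the outcome, as a careful person would: the job done as asked, in the order asked, and still so for the second after the job is handed in, with the robot touching nothing.
It also fails if it takes over 38 s, if anything falls off the work surface, if the arm or the gripper's body presses on something with over 40 N, if the wrist force passes 120 N, or if a joint passes its speed limit or range.

## Working session

There is one attempt and no reset: what is moved stays moved. The work goes in short steps, Python scripts to look and compute and a shell command to move; the robot and the scene stay as the last step left them, time stands still between calls to the robot, and variables do not carry over. Pictures are saved under pics/ and viewed, and the job is handed in when it is done.

```bash
ls; mkdir -p pics; python3 - <<'E'
from bench import readout, viewer, job, nets, ctrl
import cv2
for n in("top","side"):
    im,d=viewer.get_image(n); cv2.imwrite(f"pics/{n}0.png",im[:,:,::-1])
    p=viewer.camera_params(n); print(n,p)
    for l in("ledge","panel","mirror","jar"):
        print(l,[(x['conf'],x['centre']) for x in nets.place_of(n,l)])
print(ctrl.finger_overhang,readout.get_state())
E
```

```text
pics
top {'K': array([[465.6341788 ,   0.        , 318.31401025],
       [  0.        , 465.6341788 , 239.23243626],
       [  0.        ,   0.        ,   1.        ]]), 'k1': -0.051992978408065854, 'cam_to_world': array([[ 0.02348875, -0.9820686 ,  0.1870549 ,  0.34784423],
       [-0.99952321, -0.0268201 , -0.0152983 ,  0.0376234 ],
       [ 0.02004082, -0.18660637, -0.98223033,  0.89910329],
       [ 0.        ,  0.        ,  0.        ,  1.        ]])}
ledge [(0.68, [0.6349, -0.116, 0.0023])]
panel [(0.91, [0.3617, -0.2639, -0.0027]), (0.61, [0.5026, 0.0407, 0.0606]), (0.61, [0.2681, 0.2971, -0.0067])]
mirror [(0.97, [0.4932, 0.2766, 0.0015])]
jar [(0.93, [0.502, -0.1772, -0.003])]
side {'K': array([[473.15620629,   0.        , 311.09660225],
       [  0.        , 473.15620629, 243.46008776],
       [  0.        ,   0.        ,   1.        ]]), 'k1': -0.042150107765656614, 'cam_to_world': array([[-0.7959639 , -0.3830787 ,  0.46871333,  0.05876094],
       [-0.60530818,  0.49524374, -0.62316583,  0.60734114],
       [ 0.00659421, -0.77973351, -0.6260768 ,  0.64987918],
       [ 0.
[... 296 characters left out ...]
3, -0.1758, 0.0022])]
0.011 {'time': 0.5, 'joint_positions': array([ 1.19910705,  0.3210679 , -0.07007489,  1.45056887,  0.0225924 ,
        1.37080595, -0.05688691]), 'qd': array([-0.00139136,  0.00053299, -0.00089166, -0.00165654,  0.00051814,
       -0.00083881, -0.00184676]), 'joint_torque': array([-4.73335404e-04, -4.90605819e+01, -4.02720580e-01, -3.12461615e+01,
       -6.33119443e-02,  3.46986903e-02,  6.42784880e-05]), 'position': array([ 0.2445448 , -0.60222455,  0.19760757]), 'tool_rot': array([ 0.9204963 ,  1.3674519 , -0.92050332]), 'ft_force': array([0.35733677, 0.34773089, 0.06994104]), 'torque': array([ 0.01130101, -0.0167962 ,  0.02893919]), 'grip_width': 0.9978083371218168}
```

View pics/top0.png

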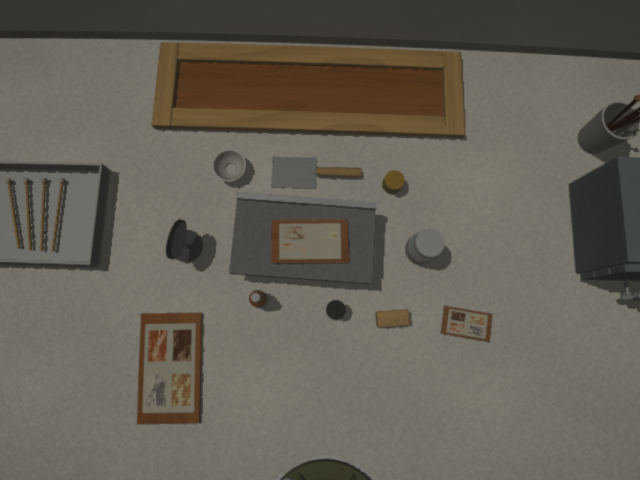

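View pics/side0.png

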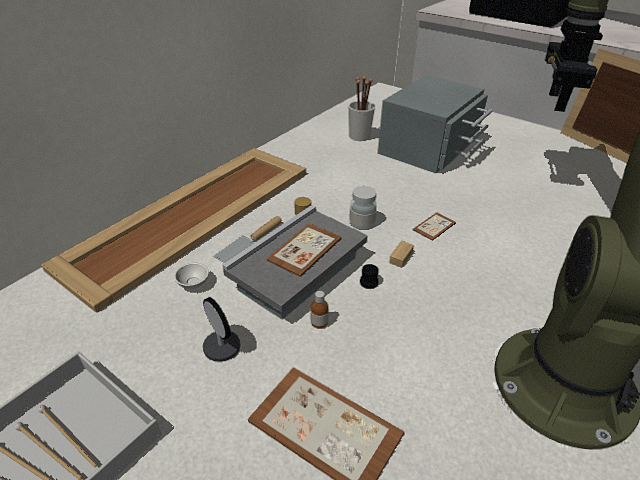

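Three look-alikes show in the top picture: a large plate at (170,368), a middle-sized one on the ledge at (311,242), and a small one at (467,323). The middle-sized one lying on the ledge fits. The mirror is at (183,243), the +y end. Next I'll confirm this in a crop and measure ledge and panel.

```bash
cat > h.py <<'E'
import numpy as np, cv2
from bench import readout, viewer, nets, ctrl
def cloud(n,im=None,d=None):
    p=viewer.camera_params(n);K=p['K']
    u,v=np.meshgrid(np.arange(640),np.arange(480))
    pts=np.stack([u.ravel(),v.ravel()],1).astype(np.float64)[:,None]
    s=cv2.undistortPoints(pts,K,np.array([p['k1'],0,0,0,0.])).reshape(480,640,2)
    P=np.concatenate([s*d[...,None],d[...,None]],2)
    T=p['cam_to_world']; return P@T[:3,:3].T+T[:3,3]
def rect(P):
    (c,s,a)=cv2.minAreaRect(P[:,:2].astype(np.float32)*1000)
    return c,s,a
E
python3 - <<'E'
from h import *
for n in("top","side"):
    im,d=viewer.get_image(n); W=cloud(n,im,d)
    x,y,z=W[...,0],W[...,1],W[...,2]
    reg=(abs(x-.51)<.14)&(abs(y-.045)<.17)&(d>0)
    hsv=cv2.cvtColor(im,cv2.COLOR_RGB2HSV)
    top=reg&(z>.05)&(z<.08)&(np.hypot(x-.5,y+.177)>.045)
    k=np.ones((3,3),np.uint8)
    def big(m):
        m=cv2.morphologyEx(m.astype(np.uint8),cv2.MORPH_OPEN,k)
        nn,l,st,_=cv2.connectedComponentsWithStats(m); i=1+st[1:,4].argmax(); return l==i
    m=big(top); print(n,"ledge",rect(W[m]),np.median(z[m]))
    wood=m&(hsv[...,1]>60); print('sat',np.percentile(hsv[...,1][m],[5,50,95]))
    c=big(wood); cn,_=cv2.findContours(c.astype(np.uint8),0,1); f=np.zeros((480,640),np.uint8);cv2.drawContours(f,cn,-1,1,-1)
    P=W[f>0]; print("panel",rect(P),np.median(P[:,2]),cv2.boxPoints(cv2.minAreaRect(P[:,:2].astype(np.float32)*1000)))
    print(cv2.boxPoints(cv2.minAreaRect(W[m][:,:2].astype(np.float32)*1000)), np.percentile(z[m&(f==0)],[3,30,50,70,97]))
    if n=="top":cv2.imwrite("pics/crop.png",cv2.resize(im[170:310,150:470,::-1],None,fx=2.5,fy=2.5,interpolation=2))
E
```

```text
top ledge ((510.4032287597656, 51.979736328125), (260.6586608886719, 150.87669372558594), 87.19965362548828) 0.06014525252675207
sat [ 10.  20. 141.]
panel ((446.955322265625, 38.57604217529297), (198.14886474609375, 141.1305389404297), 2.202805280685425) 0.06514987963592317 [[345.2418   105.28107 ]
 [350.6664   -35.74518 ]
 [548.6688   -28.128983]
 [543.24426  112.89726 ]]
[[428.68762  -74.508354]
 [579.3841   -81.879555]
 [592.11884  178.46783 ]
 [441.42236  185.83902 ]] [0.05606773 0.05829684 0.05914995 0.06014198 0.06965134]
side ledge ((506.7579345703125, 52.04395294189453), (264.6142272949219, 152.9510498046875), 87.3437271118164) 0.059419556925081274
sat [  2.   8. 145.]
panel ((502.1212158203125, 40.47462463378906), (86.02232360839844, 144.85658264160156), 2.518547534942627) 0.06441111549248446 [[455.9689   110.942924]
 [462.33432  -33.773735]
 [548.27356  -29.993675]
 [541.9081   114.722984]]
[[424.23294  -76.576805]
 [577.01965  -83.665184]
 [589.28296  180.6647  ]
 [436.49622  187.75308 ]] [0.05389231 0.05831834 0.0591877  0.06160446 0.06866281]
```

View pics/crop.png

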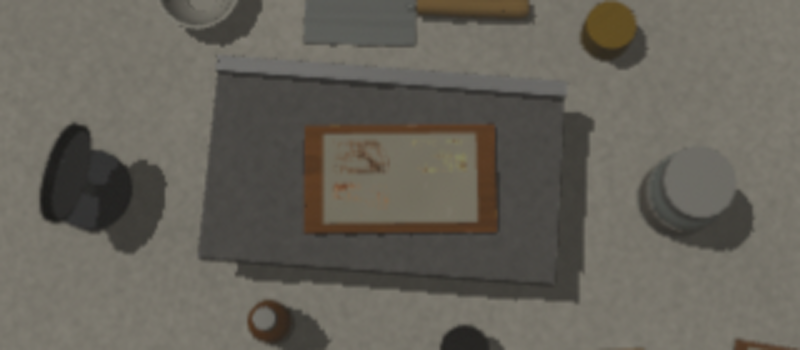

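The middle plate at (400,180) in the crop is the panel, lying 5° off the ledge's line. The mirror is at the left end. I'll push its right-hand end with both fingertips half open, spread across its width.

```bash
cat >> h.py <<'E'
from scipy.spatial.transform import Rotation as R
C=np.array([.509,.052]); a=np.arctan2(.0127,.2603)
EX=np.array([np.cos(a),-np.sin(a)]); EY=np.array([np.sin(a),np.cos(a)])
def go(dx,dy,ztip):
    s=readout.get_state(); Rc=R.from_rotvec(s['tool_rot'])
    p=np.r_[C+dx*EX+dy*EY, ztip+ctrl.finger_overhang]
    L=Rc.inv().apply(p-s['position'])
    for sg in(1,-1):
        z=np.r_[sg*EX,0]; x=np.array([0,0,-1.]); 
        Rt=R.from_matrix(np.c_[x,np.cross(z,x),z])
        print("lin mm",(L*1000).round(1),"twist",np.degrees((Rc.inv()*Rt).as_rotvec()).round(2))
def here():
    s=readout.get_state(); v=s['position'][:2]-C
    print("t",s['time'],"dx %.1f dy %.1f ztip %.1f"%(v@EX*1e3,v@EY*1e3,(s['position'][2]-ctrl.finger_overhang)*1e3),s['ft_force'].round(2),s['grip_width'])
E
python3 - <<'E'
from h import *
print(R.from_rotvec(readout.get_state()['tool_rot']).as_matrix().round(3))
here();go(-.0064,-.106,.16)
E
```

```text
[[ 0.     0.926  0.376]
 [-0.     0.376 -0.926]
 [-1.    -0.     0.   ]]
t 0.6 dx -232.2 dy -666.4 ztip 186.7 [-0.78  0.65 -0.3 ] 0.9956033766107901
lin mm [  26.6  440.8 -413.2] twist [-6.51e+01  0.00e+00  1.00e-02]
lin mm [  26.6  440.8 -413.2] twist [ 1.149e+02  1.000e-02 -0.000e+00]
```

```bash
python3 -m creep '[{"linear":[0,0.03,-0.028],"twist":[-4,0,0],"fingers":0},{"linear":[0,0.058,-0.054],"twist":[-8,0,0],"fingers":0},{"linear":[0,0.086,-0.08],"twist":[-13,0,0],"fingers":0},{"linear":[0,0.113,-0.106],"twist":[-18,0,0],"fingers":0},{"linear":[0,0.14,-0.131],"twist":[-22,0,0],"fingers":0},{"linear":[0,0.167,-0.156],"twist":[-26,0,0],"fingers":0},{"linear":[0,0.194,-0.181],"twist":[-30,0,0],"fingers":0},{"linear":[0,0.22,-0.206],"twist":[-33,0,0],"fingers":0}]' 20; python3 -c "
from h import *
here();go(-.0064,-.106,.16)"
```

```text
time: 1.27
position: [0.3716, -0.3268, 0.198]
tool_rot: [0.474, 1.518, -0.475]
ft_force: [1.0, -1.1, 0.1]
grip_width: 0.534
t 1.2667 dx -118.8 dy -385.1 ztip 187.0 [ 1.04 -1.06  0.12] 0.5339594166946208
lin mm [ 26.8 296.3 -52.1] twist [-31.9    0.04   0.04]
lin mm [ 26.8 296.3 -52.1] twist [ 1.481e+02  5.000e-02 -6.000e-02]
```

```bash
python3 -m creep '[{"linear":[0,0.037,-0.006],"twist":[-4,0,0],"fingers":0},{"linear":[0,0.075,-0.013],"twist":[-8,0,0],"fingers":0},{"linear":[0,0.113,-0.02],"twist":[-12,0,0],"fingers":0},{"linear":[0,0.15,-0.027],"twist":[-16,0,0],"fingers":0},{"linear":[0,0.188,-0.034],"twist":[-20,0,0],"fingers":0},{"linear":[0.006,0.225,-0.04],"twist":[-25,0,0],"fingers":0},{"linear":[0.012,0.26,-0.046],"twist":[-29,0,0],"fingers":0},{"linear":[0.02,0.286,-0.051],"twist":[-32,0,0],"fingers":0}]' && python3 -m creep '[{"linear":[0,0,0],"twist":[0,0,0],"fingers":0},{"linear":[0,0,0],"twist":[0,0,0],"fingers":0}]'; python3 -c "
from h import *
here();go(-.0064,-.106,.062)"
```

```text
time: 1.93
position: [0.4942, -0.0614, 0.1784]
tool_rot: [0.035, 1.568, -0.035]
ft_force: [1.0, 0.0, -0.2]
grip_width: 0.501
time: 2.1
position: [0.4927, -0.0631, 0.1774]
tool_rot: [0.037, 1.571, -0.037]
ft_force: [0.1, -0.9, -0.2]
grip_width: 0.503
t 2.1 dx -10.6 dy -115.7 ztip 166.4 [ 0.12 -0.92 -0.24] 0.5032249455870319
lin mm [104.4   9.7   4.3] twist [ 0.11 -0.04 -0.01]
lin mm [104.4   9.7   4.3] twist [-1.7989e+02  1.0000e-02 -6.0000e-02]
```

```bash
python3 -m creep '[{"linear":[0.02,0.009,0.004],"twist":[0,0,0],"fingers":0},{"linear":[0.045,0.0095,0.0043],"twist":[0,0,0],"fingers":0},{"linear":[0.068,0.0095,0.0043],"twist":[0,0,0],"fingers":0},{"linear":[0.083,0.0095,0.0043],"twist":[0,0,0],"fingers":0},{"linear":[0.092,0.0095,0.0043],"twist":[0,0,0],"fingers":0},{"linear":[0.098,0.0095,0.0043],"twist":[0,0,0],"fingers":0},{"linear":[0.102,0.0095,0.0043],"twist":[0,0,0],"fingers":0},{"linear":[0.103,0.0095,0.0043],"twist":[0,0,0],"fingers":0}]'; python3 - <<'E'
from h import *
here();go(-.0064,-.106,.062)
im,d=viewer.get_image("side");cv2.imwrite("pics/s1.png",cv2.resize(im[150:350,180:450,::-1],None,fx=2.9,fy=2.9))
E
```

```text
time: 2.77
position: [0.4976, -0.0563, 0.0748]
tool_rot: [0.04, 1.57, -0.041]
ft_force: [0.3, 0.2, 0.3]
grip_width: 0.502
t 2.7667 dx -6.1 dy -108.7 ztip 63.8 [0.26 0.23 0.29] 0.5015326596803371
lin mm [ 1.8  2.7 -0.3] twist [-0.17  0.02  0.02]
lin mm [ 1.8  2.7 -0.3] twist [ 1.7983e+02  3.0000e-02 -4.0000e-02]
```

View pics/s1.png

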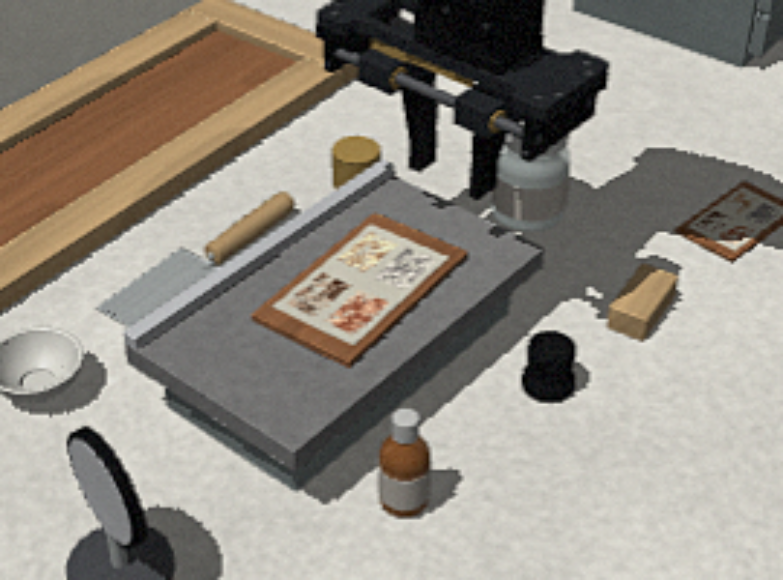

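```bash
python3 - <<'E'
from h import *
here()
p=viewer.camera_params("side");T=np.linalg.inv(p['cam_to_world'])
s=readout.get_state()
def pr(P):
    q,_=cv2.projectPoints(np.array([P]),cv2.Rodrigues(T[:3,:3])[0],T[:3,3],p['K'],np.array([p['k1'],0,0,0,0.])); q=q.ravel(); return q.round(1),((q-[180,150])*2.9).round(0)
for z in(.062,.0748,.1,.13):
  for sg in(1,-1):
    P=np.r_[s['position'][:2]+sg*.028*EX,z]; print(z,sg,*pr(P))
im,d=viewer.get_image("side");W=cloud("side",im,d)
for u,v in((425,160),(420,120),(483,188),(488,150)):
    i=int(v/2.9+150);j=int(u/2.9+180);print(u,v,W[i,j].round(4))
cv2.imwrite("pics/s2.png",cv2.resize(im[150:350,180:450,::-1],None,fx=2.9,fy=2.9))
E
```

```text
t 2.8167 dx -6.0 dy -108.5 ztip 64.0 [-0.12  1.33  0.58] 0.5048117554599986
0.062 1 [323.8 220. ] [417. 203.]
0.062 -1 [345.  230.4] [478. 233.]
0.0748 1 [323.9 215. ] [417. 189.]
0.0748 -1 [345.3 225.4] [479. 219.]
0.1 1 [324.2 205.1] [418. 160.]
0.1 -1 [345.9 215.3] [481. 189.]
0.13 1 [324.5 192.8] [419. 124.]
0.13 -1 [346.7 202.8] [484. 153.]
425 160 [ 0.5166 -0.0508  0.1075]
420 120 [ 0.5216 -0.0495  0.1398]
483 188 [ 0.4644 -0.0459  0.1104]
488 150 [ 0.4602 -0.0434  0.1442]
```

View pics/s2.png

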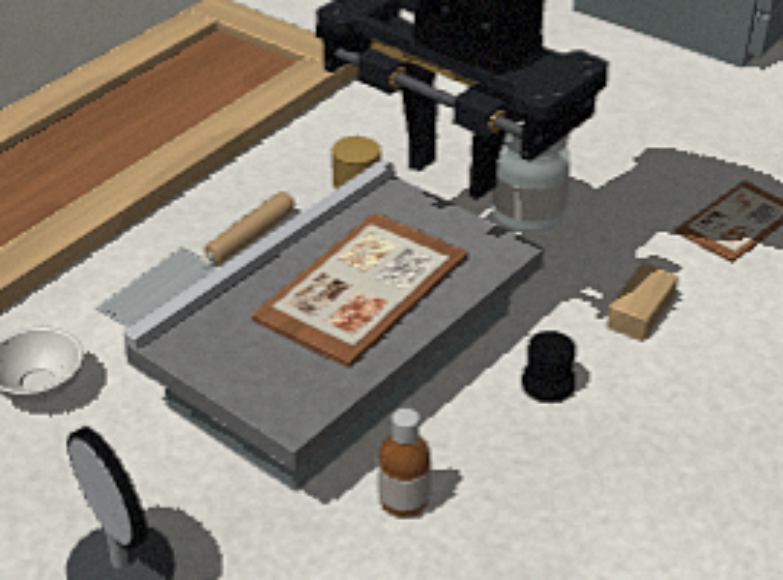

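```bash
python3 - <<'E'
from h import *
for n in("side","top"):
    im,d=viewer.get_image(n);W=cloud(n,im,d)
    near=(np.hypot(W[...,0]-.495,W[...,1]+.055)<.12)&(W[...,2]>.09)&(d>0)
    P=W[near]; v=P[:,:2]-C; X=v@EX*1e3;Y=v@EY*1e3;Z=P[:,2]*1e3
    for lo in range(90,330,10):
        k=(Z>=lo)&(Z<lo+10)
        if k.sum()>3: print(n,lo,k.sum(),"x",np.percentile(X[k],[2,98]).round(),"y",np.percentile(Y[k],[2,98]).round())
    if n=="top":cv2.imwrite("pics/t2.png",cv2.resize(im[150:330,150:470,::-1],None,fx=2.5,fy=2.5))
here()
E
```

```text
side 90 6 x [-38.  18.] y [-116. -100.]
side 100 80 x [-39.  22.] y [-118.  -96.]
side 110 76 x [-39.  22.] y [-118.  -97.]
side 120 79 x [-41.  23.] y [-118.  -96.]
side 130 78 x [-43.  25.] y [-117.  -96.]
side 140 111 x [-44.  28.] y [-118.  -96.]
side 150 45 x [-46.  30.] y [-114.  -97.]
side 160 36 x [-94.  72.] y [-126.  -73.]
side 170 278 x [-95.  75.] y [-141.  -70.]
side 180 484 x [-95.  73.] y [-138.  -70.]
side 190 440 x [-101.   77.] y [-135.  -70.]
side 200 473 x [-102.   79.] y [-132.  -71.]
side 210 1015 x [-101.   84.] y [-141.  -73.]
side 220 224 x [-59.   7.] y [-128.  -82.]
side 230 230 x [-58.   7.] y [-127.  -81.]
side 240 209 x [-58.   9.] y [-125.  -85.]
side 250 99 x [-58.  -4.] y [-129.  -72.]
side 260 413 x [-58.   2.] y [-141.  -70.]
side 270 338 x [-55.  22.] y [-136.  -70.]
side 280 192 x [-39.  12.] y [-121.  -76.]
side 290 127 x [-43.  11.] y [-115.  -71.]
side 300 226 x [-44.  16.] y [-123.  -71.]
side 310 261 x [-44.  17.] y [-121.  -70.]
side 320 222 x [-43.  17.] y [-117.  -72.]
top 170 20 x [-90.  74.] y [-76. -71.]
top 180 139 x [-69.  75.] y [-83. -71.]
top 190 244 x [-60.  50.] y [-84. -71.]
top 200 121 x [-100.   78.] y [-116.  -71.]
top 210 881 x [-99.  84.] y [-117.  -73.]
top 220 24 x [-55. -50.] y [-109.  -85.]
top 230 19 x [-55. -53.] y [-108.  -87.]
top 240 16 x [-55. -55.] y [-107.  -88.]
top 250 22 x [-55.  -5.] y [-105.  -71.]
top 260 298 x [-55. -12.] y [-102.  -71.]
top 270 184 x [-54.   2.] y [-102.  -71.]
top 280 8 x [-35. -11.] y [-90. -72.]
top 290 14 x [-36.  -5.] y [-87. -71.]
top 300 35 x [-35.  -0.] y [-86. -71.]
top 310 93 x [-34.   8.] y [-85. -71.]
top 320 37 x [-29.   0.] y [-82. -73.]
t 2.9667 dx -5.6 dy -108.2 ztip 64.5 [ 0.32  0.1  -0.16] 0.4996577148559803
```

View pics/t2.png

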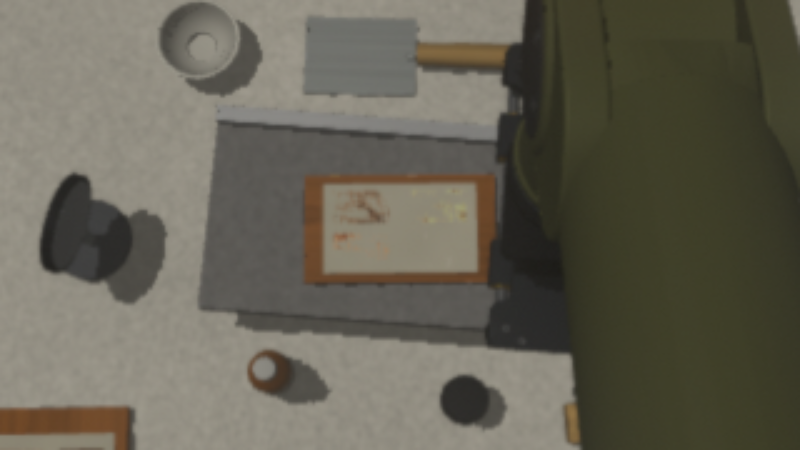

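Both cameras put the fingertips at z ≈ 0.10 and the gripper body at z ≈ 0.165. That is about 35 mm higher than the state's z says, while x and y agree. I'll treat the reported z as untrustworthy and go down in small steps, watching force and picture.

```bash
cat >> h.py <<'E'
def tips(name=None):
    im,d=viewer.get_image("side");W=cloud("side",im,d)
    s=readout.get_state()['position'][:2]
    v=W[...,:2]-s; X=v@EX;Y=v@EY
    g=im.max(2)<50
    m=(abs(X)<.05)&(abs(Y)<.02)&(W[...,2]>.063)&(W[...,2]<.2)&(d>0)&g
    for nm,k in(("+x",m&(X>0)),("-x",m&(X<0))):
        if k.sum(): print(nm,k.sum(),"zmin",np.percentile(W[...,2][k],[0,1,3]).round(4),"x",(np.percentile(X[k],[3,97])*1e3).round(1),"y",(np.percentile(Y[k],[3,97])*1e3).round(1))
    if name: cv2.imwrite("pics/"+name,cv2.resize(im[130:350,180:450,::-1],None,fx=2.7,fy=2.7))
    here()
E
python3 -m creep '[{"linear":[0.006,0.001,0],"twist":[0,0,0],"fingers":0},{"linear":[0.012,0.001,0],"twist":[0,0,0],"fingers":0},{"linear":[0.018,0.001,0],"twist":[0,0,0],"fingers":0},{"linear":[0.021,0.001,0],"twist":[0,0,0],"fingers":0},{"linear":[0.022,0.001,0],"twist":[0,0,0],"fingers":0}]'; python3 -c "
from h import *
tips('s3.png')"
```

```text
time: 3.38
position: [0.4967, -0.0544, 0.0516]
tool_rot: [0.04, 1.572, -0.039]
ft_force: [-0.5, 0.6, 0.5]
grip_width: 0.497
+x 286 zmin [0.0747 0.0765 0.0788] x [18.9 45.5] y [-9.  17.2]
-x 206 zmin [0.0751 0.0763 0.0786] x [-45.3 -24.3] y [-7.3 18.4]
t 3.4333 dx -6.9 dy -106.9 ztip 40.8 [ 0.65  0.23 -0.49] 0.4989765925124349
```

View pics/s3.png

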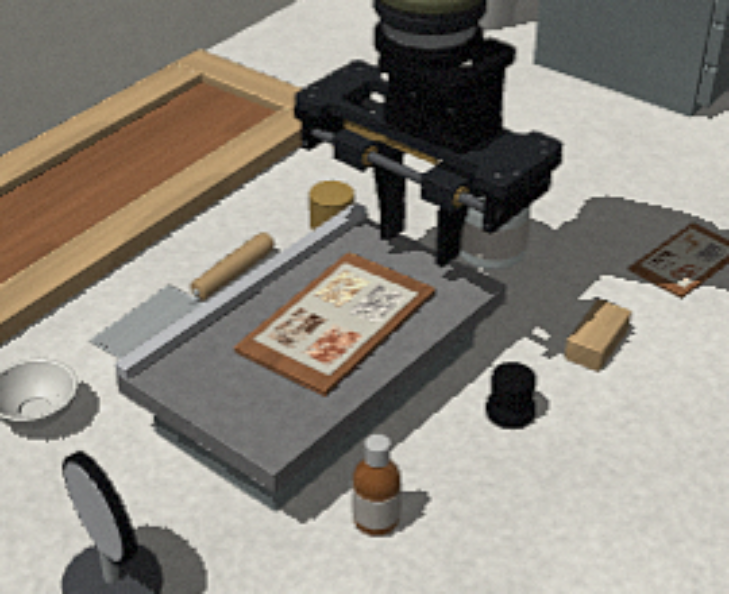

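The reported tip height (41 mm) would be inside the ledge, with no force, so the z reading is about 34 mm too low. In the picture the tips end at (390,235) and (448,262), roughly 15 mm above the ledge.

```bash
python3 -m creep '[{"linear":[0.004,0,0],"twist":[0,0,0],"fingers":0},{"linear":[0.007,0,0],"twist":[0,0,0],"fingers":0},{"linear":[0.009,0,0],"twist":[0,0,0],"fingers":0},{"linear":[0.01,0,0],"twist":[0,0,0],"fingers":0},{"linear":[0.01,0,0],"twist":[0,0,0],"fingers":0},{"linear":[0.01,0,0],"twist":[0,0,0],"fingers":0}]'; python3 -c "
from h import *
tips('s4.png')"
```

```text
time: 3.93
position: [0.4975, -0.0546, 0.0427]
tool_rot: [0.04, 1.57, -0.04]
ft_force: [0.1, 0.6, -0.8]
grip_width: 0.499
+x 278 zmin [0.066  0.0677 0.069 ] x [19.  45.8] y [-8.6 18.6]
-x 206 zmin [0.0668 0.0672 0.069 ] x [-42.1 -24.3] y [-7.8 19.8]
t 3.9833 dx -6.2 dy -107.0 ztip 31.8 [-0.74 -0.33 -0.67] 0.5005838196985628
```

View pics/s4.png

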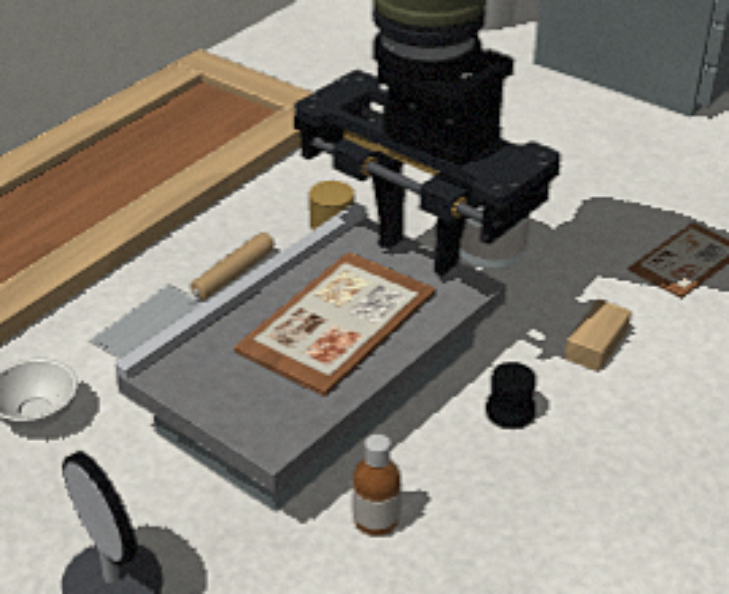

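```bash
for i in 1; do python3 -m creep '[{"linear":[0.001,0,0],"twist":[0,0,0],"fingers":0},{"linear":[0.002,0,0],"twist":[0,0,0],"fingers":0},{"linear":[0.002,0,0],"twist":[0,0,0],"fingers":0},{"linear":[0.002,0,0],"twist":[0,0,0],"fingers":0}]'; done; python3 -c "
from h import *
tips('s5.png')"
```

```text
time: 4.32
position: [0.4974, -0.0546, 0.0406]
tool_rot: [0.04, 1.571, -0.04]
ft_force: [-0.0, 0.3, 0.4]
grip_width: 0.5
+x 276 zmin [0.0642 0.0655 0.0677] x [18.8 45.8] y [-8.8 17.5]
-x 202 zmin [0.0644 0.0662 0.0672] x [-43.4 -23.9] y [-7.5 18.8]
t 4.3667 dx -6.3 dy -107.0 ztip 29.6 [0.31 0.06 0.61] 0.4995005950411408
```

```bash
python3 -m creep '[{"linear":[0.0007,0,0],"twist":[0,0,0],"fingers":0},{"linear":[0.0015,0,0],"twist":[0,0,0],"fingers":0},{"linear":[0.0015,0,0],"twist":[0,0,0],"fingers":0},{"linear":[0.0015,0,0],"twist":[0,0,0],"fingers":0}]'; python3 -m creep '[{"linear":[0.0007,0,0],"twist":[0,0,0],"fingers":0},{"linear":[0.0012,0,0],"twist":[0,0,0],"fingers":0},{"linear":[0.0012,0,0],"twist":[0,0,0],"fingers":0}]'; python3 -c "
from h import *
tips('s6.png')"
```

```text
time: 4.7
position: [0.4974, -0.0546, 0.039]
tool_rot: [0.04, 1.571, -0.04]
ft_force: [-0.8, 0.5, -0.1]
grip_width: 0.501
time: 4.95
position: [0.4974, -0.0546, 0.0378]
tool_rot: [0.04, 1.571, -0.04]
ft_force: [-0.3, 0.9, 1.1]
grip_width: 0.5
+x 267 zmin [0.0632 0.0635 0.065 ] x [18.7 43.7] y [-9.1 17.7]
-x 208 zmin [0.0635 0.0641 0.0655] x [-47.8 -24.5] y [-8.2 19.7]
t 5.0 dx -6.4 dy -107.0 ztip 26.9 [0.03 0.45 0.52] 0.49845225268327015
```

View pics/s6.png

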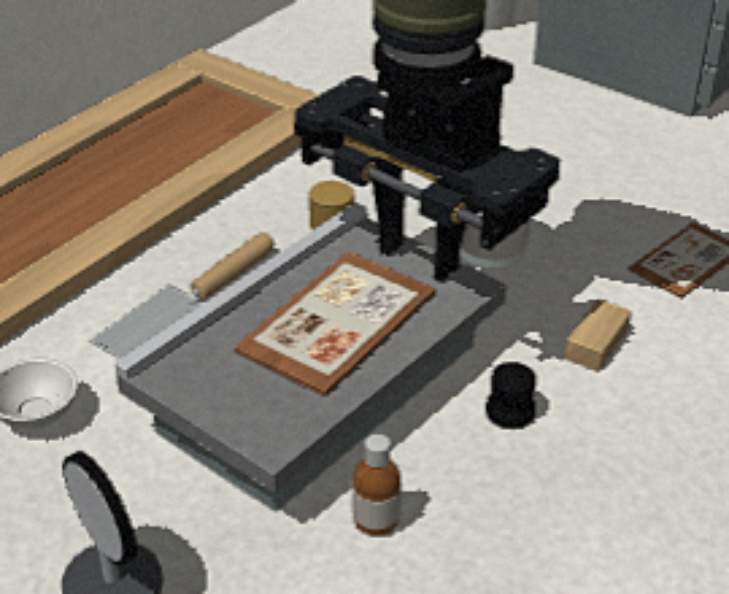

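Tips are about 1–2 mm above the ledge, well below the panel's top at 66 mm. Now a first push of about 40 mm to make contact and square the panel up.

```bash
python3 -m creep '[{"linear":[0,0.005,0],"twist":[0,0,0],"fingers":0},{"linear":[0,0.01,0],"twist":[0,0,0],"fingers":0},{"linear":[0,0.015,0],"twist":[0,0,0],"fingers":0},{"linear":[0,0.02,0],"twist":[0,0,0],"fingers":0},{"linear":[0,0.025,0],"twist":[0,0,0],"fingers":0},{"linear":[0,0.03,0],"twist":[0,0,0],"fingers":0},{"linear":[0,0.035,0],"twist":[0,0,0],"fingers":0},{"linear":[0,0.04,0],"twist":[0,0,0],"fingers":0}]'; cat >> h.py <<'E'
def panel(n,name=None):
    im,d=viewer.get_image(n);W=cloud(n,im,d)
    v=W[...,:2]-C; X=v@EX;Y=v@EY; Z=W[...,2]
    hsv=cv2.cvtColor(im,cv2.COLOR_RGB2HSV)
    m=((abs(X)<.11)&(abs(Y)<.2)&(Z>.055)&(Z<.072)&(d>0)&(hsv[...,1]>60)&(hsv[...,2]>50)).astype(np.uint8)
    m=cv2.morphologyEx(m,cv2.MORPH_OPEN,np.ones((2,2),np.uint8)); 
    nn,l,st,_=cv2.connectedComponentsWithStats(m); m=(l==1+st[1:,4].argmax())
    P=np.c_[X[m],Y[m]].astype(np.float32)*1000
    r=cv2.minAreaRect(P); print(n,m.sum(),"ctr",np.round(r[0],1),np.round(r[1],1),round(r[2],2),"z",np.percentile(Z[m],[5,50,95]).round(4)); print(cv2.boxPoints(r).round(1).tolist())
    if name: cv2.imwrite("pics/"+name,cv2.resize(im[130:350,150:450,::-1],None,fx=2.5,fy=2.5))
E
python3 -c "
from h import *
here();panel('side','s7.png');panel('top')"
```

```text
time: 5.67
position: [0.4996, -0.0141, 0.0379]
tool_rot: [0.04, 1.57, -0.04]
ft_force: [0.9, 0.3, -0.3]
grip_width: 0.501
t 5.6667 dx -6.2 dy -66.5 ztip 26.9 [ 0.91  0.34 -0.26] 0.5007541984189956
side 731 ctr [-188.8  264.3] [143.7 774.1] 36.49 z [0.0597 0.0643 0.0664]
[[-476.79998779296875, 532.7000122070312], [-16.399999618530273, -89.5999984741211], [99.0999984741211, -4.099999904632568], [-361.20001220703125, 618.2000122070312]]
top 828 ctr [-6.5 27.5] [113.8  93.9] 89.41 z [0.0605 0.0648 0.0675]
[[-54.099998474121094, -28.899999618530273], [39.79999923706055, -29.899999618530273], [41.0, 83.9000015258789], [-52.900001525878906, 84.9000015258789]]
```

View pics/s7.png

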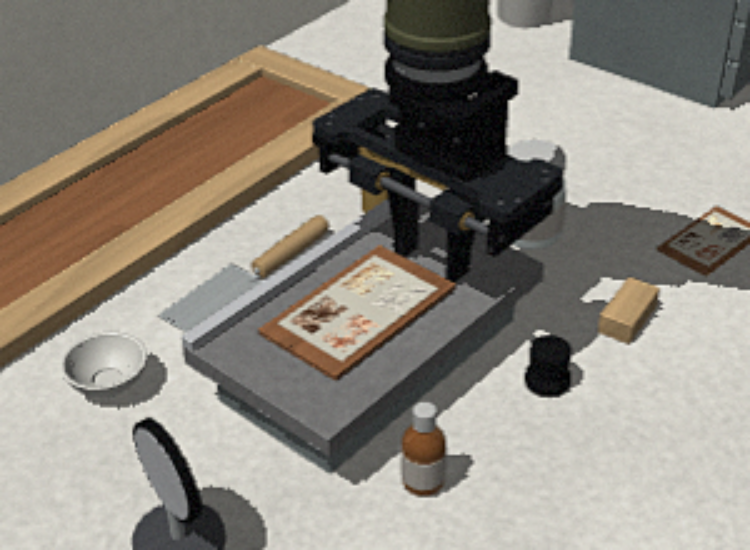

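The panel has turned square with the fingertips and its leading end is at about 84 mm in the ledge frame. About 80 mm remain: 68 mm now, then measure again.

```bash
python3 -m creep '[{"linear":[0,0.007,0],"twist":[0,0,0],"fingers":0},{"linear":[0,0.016,0],"twist":[0,0,0],"fingers":0},{"linear":[0,0.026,0],"twist":[0,0,0],"fingers":0},{"linear":[0,0.036,0],"twist":[0,0,0],"fingers":0},{"linear":[0,0.046,0],"twist":[0,0,0],"fingers":0},{"linear":[0,0.055,0],"twist":[0,0,0],"fingers":0},{"linear":[0,0.062,0],"twist":[0,0,0],"fingers":0},{"linear":[0,0.068,0],"twist":[0,0,0],"fingers":0}]';python3 -c "
from h import *
here();panel('side','s8.png');panel('top','t8.png');tips()"
```

```text
time: 6.43
position: [0.5029, 0.0544, 0.0379]
tool_rot: [0.039, 1.571, -0.039]
ft_force: [-0.2, -0.6, 0.0]
grip_width: 0.499
t 6.4333 dx -6.2 dy 2.1 ztip 26.9 [-0.15 -0.57  0.04] 0.4993324570578738
side 816 ctr [-227.3  267.2] [156.6 723.2] 50.27 z [0.0605 0.0643 0.0661]
[[-555.5, 438.1000061035156], [0.800000011920929, -24.200000762939453], [100.9000015258789, 96.19999694824219], [-455.29998779296875, 558.5]]
top 677 ctr [-44.8  53.5] [256.4 102.6] 55.06 z [0.0615 0.065  0.0675]
[[-160.3000030517578, -22.200000762939453], [-76.19999694824219, -80.9000015258789], [70.69999694824219, 129.1999969482422], [-13.399999618530273, 188.0]]
+x 298 zmin [0.063  0.0639 0.0657] x [19.1 38. ] y [-7.7 17.4]
-x 203 zmin [0.0637 0.0641 0.065 ] x [-42.5 -24.7] y [-8.3 18.1]
t 6.5833 dx -6.1 dy 1.6 ztip 26.9 [-0.13 -0.33 -0.34] 0.5004803030100908
```

View pics/s8.png

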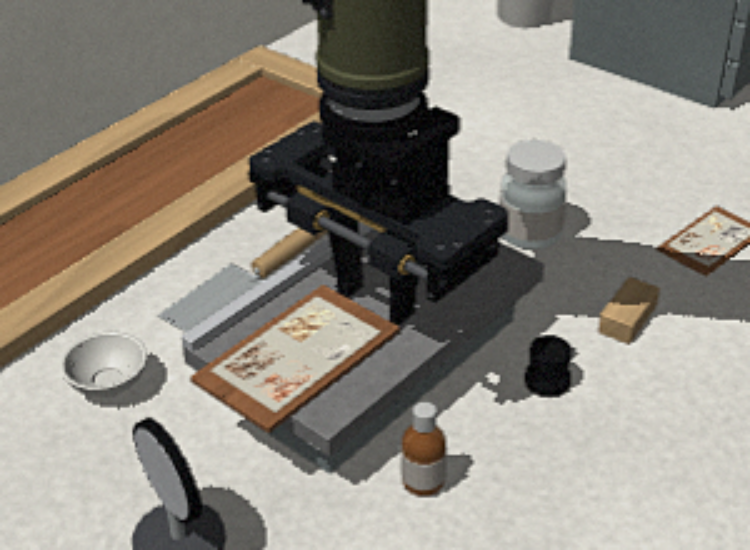

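View pics/t8.png

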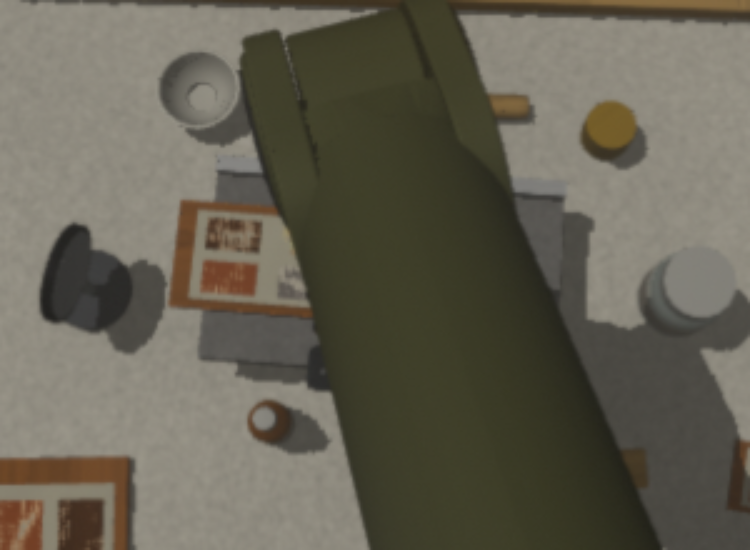

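```bash
cat >> h.py <<'E'
def front():
  for n in("top","side"):
    im,d=viewer.get_image(n);W=cloud(n,im,d)
    v=W[...,:2]-C; X=v@EX*1e3;Y=v@EY*1e3; Z=W[...,2]
    sat=cv2.cvtColor(im,cv2.COLOR_RGB2HSV)[...,1]
    m=(Z>.055)&(Z<.073)&(d>0)&(abs(Y)<200)&(abs(X)<75)
    pm=m&(Z>.06)&(sat>60)
    print(n,"panel front by x:",[(x,Y[pm&(abs(X-x)<5)].max().round(1)) for x in range(-40,31,10)])
    lm=m&(sat<40)&((abs(X+60)<8))
    print("  ledge front strip ymax",np.percentile(Y[lm],[98,100]).round(1),"rail",Y[m&(abs(X-69)<4)].max().round(1))
    k=pm&(Y>85)&(Y<160); print("  panel x range by y:",[(y,X[k&(abs(Y-y)<4)].min().round(1),X[k&(abs(Y-y)<4)].max().round(1)) for y in(90,110,130,150)])
E
python3 -c "
from h import *
front();here()"
```

```text
top panel front by x: [(-40, np.float64(154.2)), (-30, np.float64(154.0)), (-20, np.float64(154.3)), (-10, np.float64(153.8)), (0, np.float64(153.7)), (10, np.float64(153.8)), (20, np.float64(153.5)), (30, np.float64(154.2))]
  ledge front strip ymax [127.9 130.4] rail 130.0
  panel x range by y: [(90, np.float64(-38.9), np.float64(42.3)), (110, np.float64(-38.9), np.float64(42.5)), (130, np.float64(-38.7), np.float64(40.1)), (150, np.float64(-38.3), np.float64(40.7))]
side panel front by x: [(-40, np.float64(154.5)), (-30, np.float64(155.1)), (-20, np.float64(155.0)), (-10, np.float64(154.5)), (0, np.float64(154.4)), (10, np.float64(154.8)), (20, np.float64(154.6)), (30, np.float64(155.4))]
  ledge front strip ymax [127.7 131.2] rail 130.9
  panel x range by y: [(90, np.float64(-43.1), np.float64(37.9)), (110, np.float64(-42.0), np.float64(38.8)), (130, np.float64(-42.5), np.float64(38.0)), (150, np.float64(-42.2), np.float64(39.0))]
t 6.6833 dx -6.0 dy 0.6 ztip 26.9 [ 0.07 -0.47  0.44] 0.5027227359052959
```

The panel is straight and sticks out about 24 mm. It needs about 11 mm more, so I'll finish gently.

```bash
python3 -m creep '[{"linear":[0,0.003,0],"twist":[0,0,0],"fingers":0},{"linear":[0,0.006,0],"twist":[0,0,0],"fingers":0},{"linear":[0,0.008,0],"twist":[0,0,0],"fingers":0},{"linear":[0,0.01,0],"twist":[0,0,0],"fingers":0},{"linear":[0,0.0115,0],"twist":[0,0,0],"fingers":0},{"linear":[0,0.0125,0],"twist":[0,0,0],"fingers":0},{"linear":[0,0.013,0],"twist":[0,0,0],"fingers":0},{"linear":[0,0.013,0],"twist":[0,0,0],"fingers":0}]';python3 -c "
from h import *
front();here()"
```

```text
time: 7.35
position: [0.5036, 0.0664, 0.0379]
tool_rot: [0.04, 1.57, -0.039]
ft_force: [0.2, 0.4, -0.3]
grip_width: 0.495
top panel front by x: [(-40, np.float64(165.3)), (-30, np.float64(164.2)), (-20, np.float64(165.0)), (-10, np.float64(164.7)), (0, np.float64(163.7)), (10, np.float64(164.7)), (20, np.float64(164.4)), (30, np.float64(165.0))]
  ledge front strip ymax [128.4 130. ] rail 130.0
  panel x range by y: [(90, np.float64(-38.9), np.float64(-31.9)), (110, np.float64(-38.8), np.float64(40.0)), (130, np.float64(-38.6), np.float64(40.8)), (150, np.float64(-38.3), np.float64(41.2))]
side panel front by x: [(-40, np.float64(166.5)), (-30, np.float64(165.4)), (-20, np.float64(165.9)), (-10, np.float64(165.4)), (0, np.float64(166.3)), (10, np.float64(165.3)), (20, np.float64(165.3)), (30, np.float64(166.1))]
  ledge front strip ymax [128.9 131.5] rail 130.9
  panel x range by y: [(90, np.float64(-43.5), np.float64(38.4)), (110, np.float64(-42.6), np.float64(38.3)), (130, np.float64(-42.1), np.float64(38.3)), (150, np.float64(-42.9), np.float64(38.6))]
t 7.45 dx -6.0 dy 14.1 ztip 27.0 [-0.06  0.89  0.43] 0.49429277063299215
```

About 35 mm now sticks out. I'll back the fingers off along −y, then lift.

```bash
python3 -m creep '[{"linear":[0,-0.006,0],"twist":[0,0,0],"fingers":0},{"linear":[0,-0.014,0],"twist":[0,0,0],"fingers":0},{"linear":[0,-0.02,0],"twist":[0,0,0],"fingers":0},{"linear":[-0.015,-0.02,0],"twist":[0,0,0],"fingers":0},{"linear":[-0.04,-0.02,0],"twist":[0,0,0],"fingers":0},{"linear":[-0.07,-0.02,0],"twist":[0,0,0],"fingers":0},{"linear":[-0.1,-0.02,0],"twist":[0,0,0],"fingers":0},{"linear":[-0.13,-0.02,0],"twist":[0,0,0],"fingers":0}]'; python3 -m creep '[{"linear":[0,-0.03,0],"twist":[0,0,0],"fingers":0},{"linear":[0,-0.065,0],"twist":[0,0,0],"fingers":0},{"linear":[0,-0.1,0],"twist":[0,0,0],"fingers":0},{"linear":[0,-0.135,0],"twist":[0,0,0],"fingers":0},{"linear":[0,-0.17,0],"twist":[0,0,0],"fingers":0},{"linear":[0,-0.195,0],"twist":[0,0,0],"fingers":0},{"linear":[0,-0.2,0],"twist":[0,0,0],"fingers":0},{"linear":[0,-0.2,0],"twist":[0,0,0],"fingers":0}]'; python3 -c "
from h import *
front();here();panel('side','s9.png');panel('top','t9.png')
for n in('top','side'):
  for l in('mirror','jar','vial','loupe','dish','weight','wedge_block'): print(n,l,[x['centre'] for x in nets.place_of(n,l)[:1]])
"
```

```text
time: 8.12
position: [0.5022, 0.0453, 0.1692]
tool_rot: [0.04, 1.571, -0.041]
ft_force: [0.2, -1.8, 0.2]
grip_width: 0.497
time: 8.78
position: [0.4916, -0.1567, 0.1677]
tool_rot: [0.044, 1.571, -0.044]
ft_force: [-0.8, -0.0, 0.2]
grip_width: 0.503
top panel front by x: [(-40, np.float64(165.6)), (-30, np.float64(164.6)), (-20, np.float64(164.6)), (-10, np.float64(164.7)), (0, np.float64(164.6)), (10, np.float64(165.2)), (20, np.float64(164.4)), (30, np.float64(164.9))]
  ledge front strip ymax [124.7 129.9] rail 130.4
  panel x range by y: [(90, np.float64(-38.8), np.float64(42.0)), (110, np.float64(-38.9), np.float64(42.6)), (130, np.float64(-38.6), np.float64(40.3)), (150, np.float64(-38.2), np.float64(41.2))]
side panel front by x: [(-40, np.float64(165.4)), (-30, np.float64(166.6)), (-20, np.float64(166.2)), (-10, np.float64(165.4)), (0, np.float64(165.3)), (10, np.float64(165.6)), (20, np.float64(165.2)), (30, np.float64(165.5))]
  ledge front strip ymax [127.9 131.5] rail 131.3
  panel x range by y: [(90, np.float64(-42.7), np.float64(36.4)), (110, np.float64(-42.5), np.float6
[... 421 characters left out ...]
.9 142.5] 56.86 z [0.0594 0.0648 0.0673]
[[-160.3000030517578, -22.200000762939453], [-40.900001525878906, -100.0999984741211], [102.80000305175781, 120.0], [-16.5, 197.89999389648438]]
top mirror [[0.496, 0.28, 0.0005]]
top jar [[0.5029, -0.1783, -0.0023]]
top vial [[0.3969, 0.1315, 0.0007]]
top loupe [[0.3828, -0.013, 0.0005]]
top dish [[0.6604, 0.2036, 0.0011]]
top weight [[0.6378, -0.1181, 0.0003]]
top wedge_block [[0.3657, -0.1151, 0.0039]]
side mirror [[0.4947, 0.2827, 0.0025]]
side jar []
side vial [[0.4003, 0.1374, -0.0007]]
side loupe [[0.3823, -0.0104, -0.0023]]
side dish [[0.6596, 0.2046, 0.0022]]
side weight [[0.6334, -0.1199, -0.001]]
side wedge_block [[0.3691, -0.1181, 0.0029]]
```

View pics/s9.png

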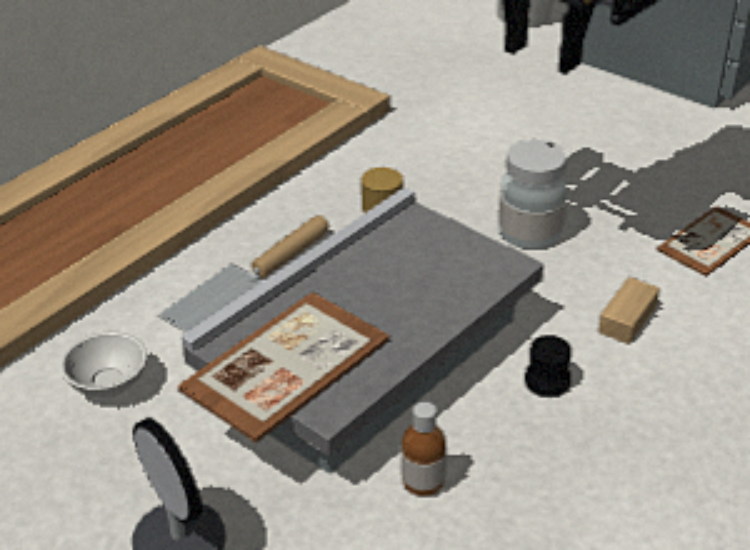

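View pics/t9.png

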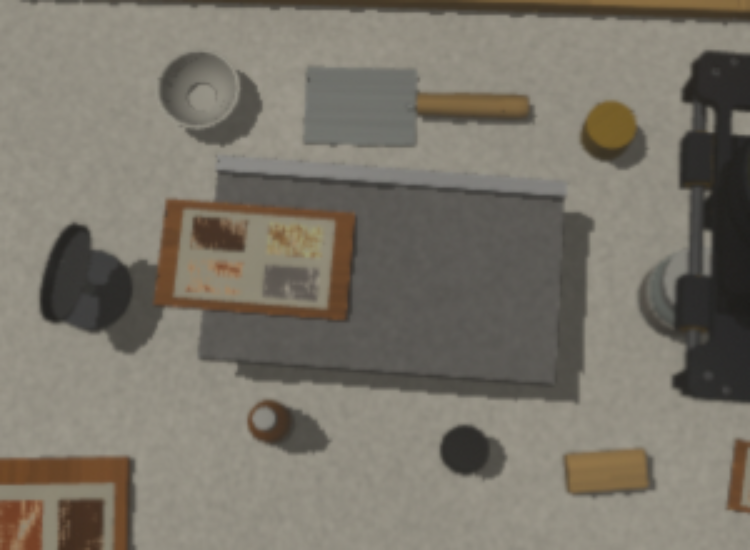

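The panel lies flat and straight on the ledge with its left end at about (160,255) in the top crop, out past the ledge end at (205,300). Nothing else has moved and the hand is clear, so I'm handing in.

```bash
python3 -c "
from bench import job
print(job.close_job())"
```

```text
the job is handed in; nothing more can be done
None
```

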